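# Present the brass eyepiece at the front of the rotating stand

### The job

Get the brass eyepiece ready to be taken: press its raised red dust cap fully home, then turn the sprung mahogany stand until the brass eyepiece stands in line with the yellow arrow on the table. The stand swings back when let go, so finish with your fingers still on the stand itself, holding it still there; leave both eyepieces seated in their holes and do not disturb the finder scope or the dovetail bar.

Things in the scene. Friction and masses are not known exactly. Their poses are not given: they have to be found in the camera images.
- turntable: Rotating mahogany stand, block 180 x 180 x 28 mm with 3 x 3 grid of 33.8 mm holes (none in the middle), pitch 62 mm along its x, y. Origin on the turning axis at its underside, 16 mm above the table; z up; wood top at 44 mm. Turns 1.5 rad either way from its rest (start) position, against a spring (0.08 N m per rad) that swings it back. Eyepieces are in the holes at (-62, 62) and (-62, -62).
- handle (a point): Centre of the black handle bar on the stand's 16 mm brass middle column, on the turning axis, 140 mm above the table. The bar is fixed to the stand: 60 mm long along the stand's x axis, 14 mm thick along its y axis, 28 mm high (from 126 to 154 mm above the table).
- arrow: Fixed black plate 56 x 46 x 5 mm flat on the table beside the stand, with a yellow arrow pointing at the stand's axis. This frame's origin is on the stand's turning axis at table level; the plate is centred at x = -168 mm, the arrow points along +x. An eyepiece is in line when it lies on the frame's -x axis, between turning axis and arrow.
- front (a point): The point where the axis of the brass eyepiece should come: on the arrow's line, 87.7 mm from the turning axis towards the arrow, at the height of the top of the wood (44 mm above the table).
- brass_eyepiece: Polished brass eyepiece, loose in one of the two holes, 87.7 mm from the turning axis. Origin on its axis where its shoulder rests on the wood (44 mm above the table), z up. Shoulder 41 mm in diameter, 18 mm high, then a 35 mm neck up to 38 mm; its 31.8 mm barrel goes 24 mm down into the hole. About 0.2 kg.
- cap (a joint): How far the red dust cap of the brass eyepiece stands above fully home, in m: 0 = fully home, 0.014 = farthest up. It slides stiffly along the eyepiece's axis (about 4 N) and stays where it is left.
- cap_top (a point): Centre of the flat top of the red dust cap (39 mm in diameter, 18 mm high) on the brass eyepiece. When fully home this point is 42 mm above the eyepiece's origin, 86 mm above the table.
- white_eyepiece: White plastic wide-field eyepiece with a fixed black top, same sizes and origin as the brass one (top 42 mm above its origin), standing loose in the other corner hole. Must stay seated.
- finder_scope: Scratched blue finder scope lying on its bracket, about 200 mm long along its x axis, 42 mm wide, 64 mm high; origin in the middle of its underside. Leave alone.
- dovetail_bar: Black steel dovetail bar lying flat, 200 x 44 x 15 mm, long along its x axis; origin in the middle of its underside. Leave alone.
Mind the look-alikes: they are no part of the job. Of the things like the brass_eyepiece, leave any that is green or turquoise; of the rest the smaller one is meant.

How it is judged:
By the outcome, as a careful person would: the job done as asked, in the order asked, and still so for the second after the job is handed in, while the arm keeps its last pose, push and grip.
It also fails if it takes over 40 s, if anything falls off the work surface, if the arm or the gripper's body presses on something with over 40 N, if the wrist force passes 120 N, or if a joint passes its speed limit or range.

### The arm

A 6-joint arm with a two-finger parallel gripper is mounted at the origin on the work surface. World frame = base frame: x ahead of the robot, y to its left, z up, the work surface at z = 0. Lengths are in m, angles in rad, forces in N, time in s.
With the tool pointing down it reaches from about 0.275 to 0.725 m from the base axis. Payload 5.6 kg.
Tool frame: the origin (TCP) lies at the very end of the fingers, on their centre line; the grasp point (between the pads) lies bot.pinch_z behind it (bot.pinch_z is the distance from the TCP to the grasp point, in m); z points along the fingers, y is the line along which they close (so a half turn about z gives the same grasp; the last joint's range is limited). The gripper opens to 85 mm and grips with 20 to 120 N. Pads are 22 mm wide; open, the fingers measure 114 mm over their backs; the gripper's body (76 mm by 85 mm) begins 54 mm behind the grasp point. The pads swing forward as they close: fully open they stand 13 mm farther back than shut.
Start: joints at [1.502, 0.255, 0.108, 0, -1.424, -0.285], TCP at [0.191, 0.516, 0.231] pointing down, gripper open.
Joint ranges: [-2.95, 2.95], [-1.21, 1.97], [-1.09, 1.5], [-2.87, 1.71], [-2.94, -0.07], [-3.05, 3.05]. Speed limits (rad/s): [2.57, 2.57, 3.14, 3.14, 3.14, 3.14].

### API

Orientations are given as [roll, pitch, yaw] about the fixed x, y, z axes, in that order (R = Rz(yaw) Ry(pitch) Rx(roll)).
In Python, from plant import bot, cams gives the robot as it stands.
- The arm moves only by the shell command python3 -m crank 'ROWS' [FORCE]. ROWS is text: rows parted by semicolons, each of 7 numbers parted by spaces: the opening, from -1 (shut) to 1 (fully open), then the shift along the tool's x, y, z in cm, then the turn, a rotation vector about the tool's x, y, z in rad. A call has 1 to 10 rows; each row shifts and turns the commanded pose from where the row before left it, along the tool's axes as they then stand; what a row does not reach is not made up. A row lasts 1/12 s, in which the tool goes at most 41.7 mm and 7.16 degrees, less where a joint would pass 70% of its speed; a pose out of reach is approached as far as the arm can. A call with a gripper value outside its range is refused whole. The fingers move at their own pace and stop on an object; FORCE is the grip in N (left out, the last holds). Time passes only in rows, so rows that do not move let the fingers close. It gives the time, the measured TCP pose, the force, the opening and the grip force at its end, in the units of the state.
- bot.get_state(): the state, without advancing time (a new reading comes with each control period).
- cams.read_camera(name): name is "scene" or "top" or "wrist"; returns (picture, depth): 400x640x3 uint8, red, green, blue; 400x640 float32, m along the optical axis (not along the pixel's ray), 0 where there is no reading.
- cams.camera_info(name): a dict with "mtx" (3x3 intrinsics, pixels), "cam_to_world" (4x4, takes a point from camera to world coordinates); the wrist camera has in their place "mount" (4x4, takes a point from camera to tool coordinates, whose origin is the TCP and whose axes are the flange's). Camera axes: x right, y down, z forward; pixel columns grow to the right and rows downward; lengths in m; the calibration is good to about 2 mm. A picture is of the moment at which its call begins: read the wrist's pose just before it. camera_info takes no time and is no camera call.
- bot.close_job(): hands the job in; it is judged then, once.
The state is a dict: "clock": time; "q": joint angles; "joint_vel": joint speeds; "tau": joint torques, N m; "eef_pos": TCP position; "orientation": TCP orientation; "contact_force": force on the tool from outside, world axes, zero at the start; "ft_torque": the same for the moment, N m; "gripper_width": finger opening in m; "grasp_force": force on a finger pad.
Only numpy, scipy, OpenCV 4.12 (cv2) and the standard library are available. Lean on these libraries where they do the work, as an engineer would, in place of code of your own. Each camera call takes 0.05 s, during which the arm holds its last target. There are 200 camera calls.

## Working session

There is one attempt and no reset: what is moved stays moved. The work goes in short steps, Python scripts to look and compute and a shell command to move; the robot and the scene stay as the last step left them, time stands still between calls to the robot, and variables do not carry over. Pictures are saved under pics/ and viewed, at most 10 in all, crops included, and the job is handed in when it is done.

```bash
ls; mkdir -p pics; python3 - <<'E'
from plant import bot,cams
import cv2,numpy as np
for n in("scene","top"):
    p,d=cams.read_camera(n); np.savez(f"pics/{n}0.npz",p=p,d=d); cv2.imwrite(f"pics/{n}0.png",p[:,:,::-1])
    i=cams.camera_info(n); print(n,np.round(i["mtx"],1).tolist(),np.round(i["cam_to_world"],3).tolist())
print(bot.get_state(),bot.pinch_z,np.round(cams.camera_info("wrist")["mount"],3))
E
```

```text
pics
scene [[489.7, 0.0, 317.0], [0.0, 489.7, 195.9], [0.0, 0.0, 1.0]] [[0.357, 0.633, -0.686, 1.38], [0.934, -0.225, 0.278, -0.358], [0.022, -0.74, -0.672, 0.95], [0.0, 0.0, 0.0, 1.0]]
top [[373.8, 0.0, 319.0], [0.0, 373.8, 201.8], [0.0, 0.0, 1.0]] [[0.002, -0.978, 0.208, 0.297], [-1.0, -0.002, 0.001, -0.015], [-0.0, -0.208, -0.978, 1.215], [0.0, 0.0, 0.0, 1.0]]
{'clock': 0.1, 'q': array([ 1.50158357e+00,  2.55642063e-01,  1.07131960e-01, -4.14035672e-04,
       -1.42388120e+00, -2.84581805e-01]), 'joint_vel': array([ 0.00202295, -0.00046974,  0.00225294,  0.00120751,  0.00030741,
        0.00069933]), 'tau': array([-2.19857495e-03, -3.87602699e+01,  2.38475239e+01,  5.37797883e+00,
       -3.77204982e-03,  2.24606424e-06]), 'eef_pos': array([0.1903608 , 0.51553837, 0.23051082]), 'orientation': array([ 3.13994685e+00, -5.47950047e-05, -3.53855449e-01]), 'contact_force': array([-0.42832712,  0.39279977,  0.45831881]), 'ft_torque': array([-0.02616893, -0.0347465 ,  0.00382976]), 'grasp_force': 0.0, 'gripper_width': 0.0855657189166182} 0.0187 [[-0.001 -0.952 -0.307  0.078]
 [ 1.    -0.001 -0.    -0.001]
 [-0.    -0.307  0.952 -0.143]
 [ 0.     0.     0.     1.   ]]
```

View pics/top0.png

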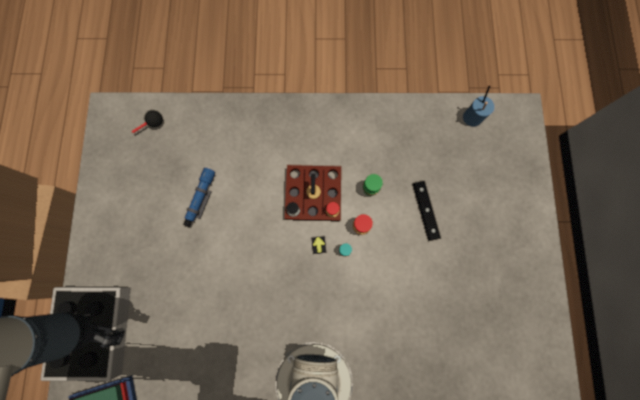

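View pics/scene0.png

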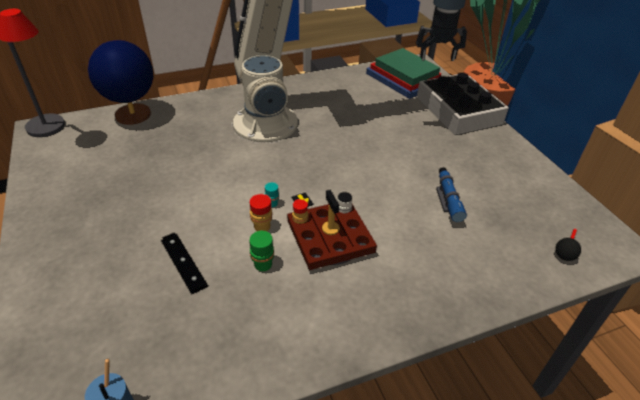

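The top view shows the stand at about (313,192), brass eyepiece with its red cap at (332,209), white one at (293,209) and the arrow at (319,245). The larger red-capped look-alike is at (362,224). The scene view shows the cap at (300,208), white at (345,200) and handle at (333,203).

```bash
cat > h.py <<'E'
from plant import bot,cams
import cv2,numpy as np
def cam(n,st=None):
    i=cams.camera_info(n); 
    if n!="wrist": return i["mtx"],i["cam_to_world"]
    from scipy.spatial.transform import Rotation as R
    T=np.eye(4);T[:3,:3]=R.from_euler("xyz",st["orientation"]).as_matrix();T[:3,3]=st["eef_pos"]
    return i["mtx"],T@i["mount"]
def ray(C,uv):
    K,T=C; d=T[:3,:3]@np.linalg.solve(K,[uv[0],uv[1],1.]); return T[:3,3],d/np.linalg.norm(d)
def plane(C,uv,z):
    o,d=ray(C,uv); return o+d*(z-o[2])/d[2]
def tri(C1,a,C2,b):
    (o,d),(p,e)=ray(C1,a),ray(C2,b)
    s=np.linalg.lstsq(np.c_[d,-e],p-o,rcond=None)[0]; x,y=o+s[0]*d,p+s[1]*e
    return (x+y)/2,np.linalg.norm(x-y)
def cloud(C,d):
    K,T=C; v,u=np.mgrid[:d.shape[0],:d.shape[1]]
    P=np.stack([(u-K[0,2])/K[0,0]*d,(v-K[1,2])/K[1,1]*d,d],-1)
    return P@T[:3,:3].T+T[:3,3]
def blobs(m,amin=8):
    n,l,s,c=cv2.connectedComponentsWithStats(m.astype(np.uint8))
    return [(tuple(np.round(c[i],1)),int(s[i,4]),l==i) for i in range(1,n) if s[i,4]>=amin]
def hsv(p): return cv2.cvtColor(p,cv2.COLOR_RGB2HSV).astype(int)
E
python3 - <<'E'
from h import *
for n in("scene","top"):
    f=np.load(f"pics/{n}0.npz");p,d=f["p"],f["d"];C=cam(n);X=cloud(C,d)
    h=hsv(p);H,S,V=h[...,0],h[...,1],h[...,2]
    red=((H<4)|(H>176))&(S>200)&(V>150)
    yel=(abs(H-30)<6)&(S>150)&(V>120)
    tab=(abs(X[...,0]-.6)<.4)&(abs(X[...,1])<.5)
    wood=((H<8)|(H>172))&(S>120)&(V<140)&(abs(X[...,2]-.044)<.006)&tab
    for nm,m in(("red",red&tab),("yel",yel&tab),("wood",wood)):
        for c,a,l in blobs(m):
            q=X[l&(d>0)]; print(n,nm,c,a,np.round(np.median(q,0),3),np.round(q[:,2].max(),3))
            if a>400: print("rect",[np.round(plane(C,k,.044),3).tolist() for k in cv2.boxPoints(cv2.minAreaRect(np.argwhere(l)[:,::-1].astype(np.float32)))])
    hb=(X[...,2]>.115)&(X[...,2]<.17)&(abs(X[...,0]-.55)<.2)&(abs(X[...,1])<.12)
    for c,a,l in blobs(hb): print(n,"handle",c,a,np.round(X[l].mean(0),3),np.round([X[l].min(0),X[l].max(0)],3).tolist())
    cv2.imwrite(f"pics/{n}c.png",cv2.resize(p[150:280,230:430,::-1],None,fx=4,fy=4,interpolation=cv2.INTER_CUBIC))
E
```

```text
scene red (np.float64(259.8), np.float64(201.3)) 224 [ 0.476 -0.15   0.095] 0.101
scene red (np.float64(299.5), np.float64(204.3)) 99 [ 0.521 -0.057  0.095] 0.099
scene yel (np.float64(300.2), np.float64(196.2)) 19 [ 0.401 -0.013  0.008] 0.011
scene yel (np.float64(306.9), np.float64(198.9)) 9 [0.415 0.001 0.006] 0.008
scene wood (np.float64(331.0), np.float64(234.8)) 2295 [ 0.608 -0.01   0.044] 0.05
rect [[0.493, -0.083, 0.044], [0.481, 0.136, 0.044], [0.675, 0.089, 0.044], [0.678, -0.105, 0.044]]
scene handle (np.float64(331.3), np.float64(201.3)) 218 [0.586 0.001 0.145] [[0.549, -0.005, 0.115], [0.613, 0.013, 0.157]]
top wood (np.float64(312.4), np.float64(191.0)) 1714 [0.587 0.009 0.042] 0.049
rect [[0.492, 0.095, 0.044], [0.669, 0.095, 0.044], [0.665, -0.085, 0.044], [0.488, -0.079, 0.044]]
top handle (np.float64(312.0), np.float64(183.6)) 109 [0.578 0.006 0.15 ] [[0.551, 0.0, 0.129], [0.609, 0.013, 0.157]]
```

View pics/topc.png

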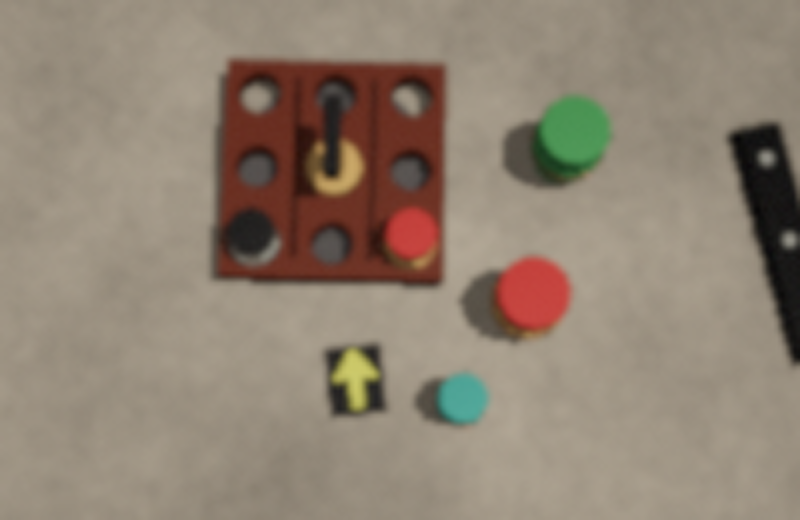

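Stand axis is near (0.579, 0.006), brass near (0.517,-0.058). I'm moving above the stand for a close wrist view, shutting the gripper on the way.

```bash
python3 -m crank '-1 2.77 2.03 -.15 0 0 0;-1 2.77 2.03 -.15 0 0 0;-1 2.77 2.03 -.15 0 0 0;-1 2.77 2.03 -.15 0 0 0;-1 2.77 2.03 -.15 0 0 0;-1 2.77 2.03 -.15 0 0 0;-1 2.77 2.03 -.15 0 0 0;-1 2.77 2.03 -.15 0 0 0;-1 2.77 2.03 -.15 0 0 0;-1 2.77 2.03 -.15 0 0 0' && python3 -m crank '-1 2.77 2.03 -.15 0 0 0;-1 2.77 2.03 -.15 0 0 0;-1 2.77 2.03 -.15 0 0 0;-1 2.77 2.03 -.15 0 0 0;-1 2.77 2.03 -.15 0 0 0;-1 2.77 2.03 -.15 0 0 0;-1 2.77 2.03 -.15 0 0 0;-1 2.77 2.03 -.15 0 0 0;-1 0 0 0 0 0 -.118;-1 0 0 0 0 0 -.118' && python3 -m crank '-1 0 0 0 0 0 -.118;-1 0 0 0 0 0 0;-1 0 0 0 0 0 0'
python3 - <<'E'
from h import *
s=bot.get_state();p,d=cams.read_camera("wrist");np.savez("pics/w1.npz",p=p,d=d,e=s["eef_pos"],o=s["orientation"])
cv2.imwrite("pics/w1.png",p[:,:,::-1]);print(s["eef_pos"],s["orientation"],s["q"],cams.camera_info("wrist")["mtx"])
E
```

```text
clock: 0.93
eef_pos: [0.3804, 0.2279, 0.2462]
orientation: [3.141, 0.0, -0.353]
contact_force: [0.8, 1.1, -0.1]
gripper_width: -0.0
grasp_force: 0.0
clock: 1.77
eef_pos: [0.5321, -0.0014, 0.2571]
orientation: [3.141, 0.002, -0.116]
contact_force: [-0.3, 0.3, -0.2]
gripper_width: -0.0001
grasp_force: 0.0
clock: 2.02
eef_pos: [0.5314, 0.0004, 0.2579]
orientation: [3.141, 0.001, -0.003]
contact_force: [-0.2, -0.3, -0.3]
gripper_width: -0.0001
grasp_force: 0.0
[5.31447769e-01 3.87998259e-04 2.57889182e-01] [ 3.14147681e+00  8.88105220e-04 -3.35473630e-03] [ 2.95400395e-01  2.12448337e-01  1.19547507e-01 -1.51320113e-04
 -1.47877836e+00  1.27205522e+00] [[340.34311112   0.         319.6121521 ]
 [  0.         340.34311112 202.91911184]
 [  0.           0.           1.        ]]
```

View pics/w1.png

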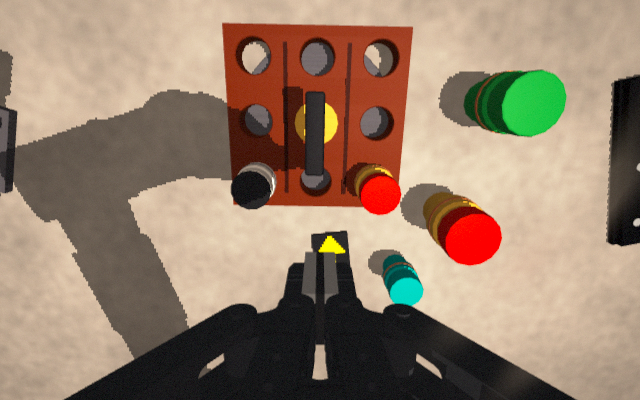

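Wrist view: handle bar at (315,133), brass column at (316,122), target cap at (380,195), white eyepiece at (252,187), and the arrow tip at (330,238) partly hidden by the fingers.

```bash
python3 - <<'E'
from h import *
f=np.load("pics/w1.npz");p,d=f["p"],f["d"];W=cam("wrist",dict(eef_pos=f["e"],orientation=f["o"]));X=cloud(W,d)
h=hsv(p);H,S,V=h[...,0],h[...,1],h[...,2]
g=np.load("pics/top0.npz");t=g["p"];T=cam("top");ht=hsv(t)
f2=np.load("pics/scene0.npz");sc=f2["p"];C=cam("scene");hs=hsv(sc)
R=lambda h,v:((h[...,0]<5)|(h[...,0]>175))&(h[...,1]>170)&(h[...,2]>v)
cw=[b for b in blobs(R(h,215),200)]
for c,a,l in cw:
    (cx,cy),ax,_=cv2.fitEllipse(max(cv2.findContours(l.astype(np.uint8),0,cv2.CHAIN_APPROX_NONE)[0],key=len)); print("w red",c,a,(cx,cy),ax,np.median(X[l],0).round(4),np.percentile(X[l][:,2],[10,50,90]).round(4))
for c,a,l in blobs(R(ht,150),15): print("t red",c,a, tri(T,c,W,min((b[0] for b in cw),key=lambda q:np.linalg.norm(plane(W,q,.098)-plane(T,c,.098)))))
# handle top
hb=(X[...,2]>.148)&(X[...,2]<.16)&(V<90)&(abs(X[...,0]-.58)<.08)&(abs(X[...,1])<.06)
for c,a,l in blobs(hb,100):
    r=cv2.minAreaRect(np.argwhere(l)[:,::-1].astype(np.float32)); print("handle",c,a,X[l].mean(0).round(4),plane(W,r[0],.154).round(4))
    q=X[l][:,:2].astype(np.float32); rr=cv2.minAreaRect(q*1000); print(rr)
# wood top
w=((H<10)|(H>172))&(S>120)&(abs(X[...,2]-.044)<.008)&(abs(X[...,0]-.58)<.12)&(abs(X[...,1])<.12)
q=X[w]; print("wood z",np.median(q[:,2])); 
P=np.array([plane(W,uv,.044)[:2] for uv in np.argwhere(w)[:,::-1]],dtype=np.float32); print("wood rect",cv2.minAreaRect(P*1000))
# holes ->far row / arrow
yt=(abs(ht[...,0]-29)<8)&(ht[...,1]>110)&(ht[...,2]>110)
for c,a,l in blobs(yt,10):
    pts=np.array([plane(T,u,.005)[:2] for u in np.argwhere(l)[:,::-1]]); u=np.linalg.svd(pts-pts.mean(0))[2][0]; print("yel top",c,a,pts.mean(0),np.degrees(np.arctan2(u[1],u[0])))
yw=(abs(H-30)<6)&(S>150)&(V>150)
for c,a,l in blobs(yw,30):
    r=np.argwhere(l)[:,::-1]; tip=r[r[:,1]==r[:,1].min()].mean(0); print("yel w",c,a,X[l].mean(0),"tip",plane(W,tip,.005))
dk=(t.max(2)<75); 
for c,a,l in blobs(dk,40):
    x=plane(T,c,.005)
    if abs(x[0]-.41)<.04 and abs(x[1])<.05: print("dark",c,a,x)
E
```

```text
w red (np.float64(380.5), np.float64(195.2)) 1206 (380.4784240722656, 195.17779541015625) (36.82075500488281, 39.84042739868164) [ 0.5185 -0.0558  0.0954] [0.0945 0.0954 0.0963]
w red (np.float64(473.2), np.float64(239.2)) 2226 (473.1930236816406, 239.17100524902344) (48.14130401611328, 56.911006927490234) [ 0.4735 -0.1482  0.0958] [0.0949 0.0958 0.0966]
t red (np.float64(332.6), np.float64(207.6)) 117 (array([ 0.51747131, -0.05611138,  0.09244101]), np.float64(0.00041804941356122295))
t red (np.float64(362.6), np.float64(223.2)) 201 (array([ 0.47061245, -0.14843351,  0.09171306]), np.float64(0.004125570493478135))
handle (np.float64(314.2), np.float64(132.5)) 1572 [0.5825 0.0048 0.154 ] [0.5829 0.0046 0.154 ]
((581.5992431640625, 4.766011714935303), (13.479255676269531, 58.87672805786133), 88.95758819580078)
wood z 0.04403220342627087
wood rect ((570.4239501953125, -14.592315673828125), (219.0869598388672, 200.26097106933594), 88.6551284790039)
yel top (np.float64(318.4), np.float64(243.8)) 104 [ 0.41519948 -0.01245392] -175.41779361500895
yel w (np.float64(329.6), np.float64(122.3)) 341 [ 0.58169305 -0.00898385  0.05311499] tip [ 0.59788742 -0.00574224  0.005     ]
yel w (np.float64(331.1), np.float64(246.0)) 270 [ 0.4330853  -0.01262386  0.02349148] tip [ 0.43790725 -0.01028827  0.005     ]
```

Cap top sits about 9–10 mm above home at (0.5185,-0.056). Next I go over it and press.

```bash
python3 -m crank '-1 -.64 2.8 0 0 0 0;-1 -.64 2.8 0 0 0 0;-1 0 0 3 0 0 0;-1 0 0 3 0 0 0;-1 0 0 3 0 0 0;-1 0 0 3 0 0 0;-1 0 0 3 0 0 0;-1 0 0 0 0 0 0;-1 0 0 0 0 0 0' && python3 -m crank '-1 0 0 .4 0 0 0;-1 0 0 .4 0 0 0;-1 0 0 .4 0 0 0;-1 0 0 .4 0 0 0;-1 0 0 .2 0 0 0;-1 0 0 .2 0 0 0;-1 0 0 0 0 0 0'
```

```text
clock: 2.82
eef_pos: [0.518, -0.0557, 0.1078]
orientation: [3.141, 0.003, -0.001]
contact_force: [1.5, -0.5, 1.3]
gripper_width: 0.0004
grasp_force: 0.0
clock: 3.4
eef_pos: [0.5196, -0.0554, 0.0887]
orientation: [-3.141, -0.002, 0.0]
contact_force: [1.1, 0.7, 0.6]
gripper_width: 0.0001
grasp_force: 0.4
```

```bash
python3 -m crank '-1 0 0 .2 0 0 0;-1 0 0 .1 0 0 0;-1 0 0 0 0 0 0' && python3 -m crank '-1 0 0 .1 0 0 0;-1 0 0 .1 0 0 0;-1 0 0 0 0 0 0'; python3 - <<'E'
from h import *
p,d=cams.read_camera("wrist");cv2.imwrite("pics/w2.png",p[:,:,::-1]); print(bot.get_state()["contact_force"])
E
```

```text
clock: 3.65
eef_pos: [0.5198, -0.0556, 0.086]
orientation: [3.141, -0.002, 0.001]
contact_force: [0.6, 1.5, 6.2]
gripper_width: -0.0004
grasp_force: 3.0
clock: 3.9
eef_pos: [0.5207, -0.0564, 0.0859]
orientation: [3.14, -0.004, 0.002]
contact_force: [-1.2, -0.9, 14.0]
gripper_width: 0.0003
grasp_force: 7.7
[-0.92017815 -0.28726072 15.09085095]
```

View pics/w2.png

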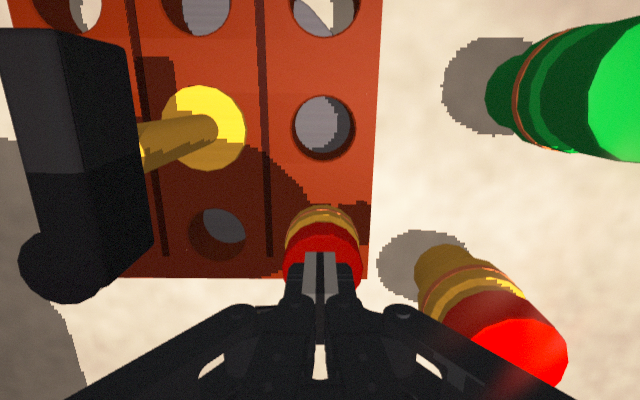

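Cap stopped at 86 mm with the force climbing to 15 N, so it is home. One small extra push, then lift and take a clear look at arrow and cap.

```bash
python3 -m crank '-1 0 0 .08 0 0 0;-1 0 0 0 0 0 0;-1 0 0 -.5 0 0 0;-1 0 0 -2.5 0 0 0;-1 0 0 -3.5 0 0 0;-1 0 0 -3.5 0 0 0;-1 -2 -1.8 -3 0 0 0;-1 -2 -1.8 -3 0 0 0;-1 -2 -2 -1.5 0 0 0;-1 0 0 0 0 0 0' && python3 -m crank '-1 0 0 0 0 0 0;-1 0 0 0 0 0 0'
cat > m.py <<'E'
from h import *
import sys
s=bot.get_state();p,d=cams.read_camera("wrist");np.savez(f"pics/{sys.argv[1]}.npz",p=p,d=d,e=s["eef_pos"],o=s["orientation"])
cv2.imwrite(f"pics/{sys.argv[1]}.png",p[:,:,::-1])
W=cam("wrist",s);X=cloud(W,d);h=hsv(p);H,S,V=h[...,0],h[...,1],h[...,2]
for nm,m in(("red",((H<5)|(H>175))&(S>170)&(V>200)),("yel",(abs(H-30)<6)&(S>150)&(V>150)&(X[...,2]<.03))):
    for c,a,l in blobs(m,150):
        z=np.median(X[l][:,2]);P=np.array([plane(W,u,.005 if nm=="yel" else z)[:2] for u in np.argwhere(l)[:,::-1]])
        u=np.linalg.svd(P-P.mean(0),full_matrices=False)[2][0]; print(nm,c,a,P.mean(0).round(4),z.round(4),np.degrees(np.arctan2(u[1],u[0])).round(2))
print(s["eef_pos"],s["orientation"])
E
python3 m.py w3
```

```text
clock: 4.78
eef_pos: [0.4577, 0.0023, 0.2614]
orientation: [-3.139, -0.006, 0.002]
contact_force: [0.5, -0.5, 0.9]
gripper_width: -0.0001
grasp_force: 0.0
clock: 4.95
eef_pos: [0.4582, 0.0004, 0.2563]
orientation: [3.141, 0.002, 0.001]
contact_force: [0.1, 0.7, -1.8]
gripper_width: 0.0005
grasp_force: 0.0
red (np.float64(383.7), np.float64(114.0)) 1443 [ 0.5182 -0.056 ] 0.086 154.8
red (np.float64(484.8), np.float64(166.1)) 2771 [ 0.473  -0.1484] 0.0957 158.79
yel (np.float64(330.7), np.float64(196.3)) 529 [ 0.417  -0.0124] 0.007 -173.72
[4.58192052e-01 3.58701658e-04 2.56284230e-01] [3.14136067e+00 2.49323967e-03 5.74386491e-04]
```

View pics/w3.png

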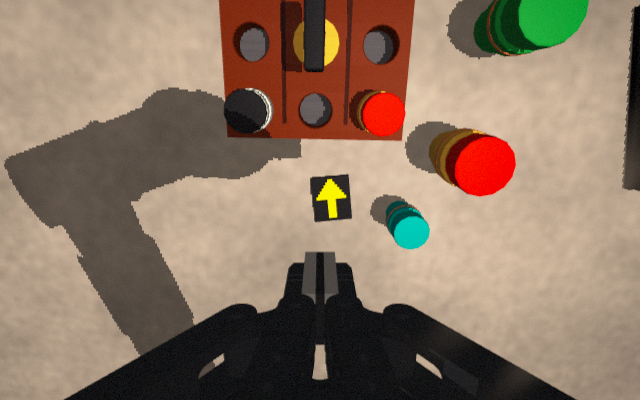

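Arrow centroid is (331,196) and the cap is at (384,114) with its top at 86.0 mm, so it is home. The arrow's line is at about -174° and the cap at -136°. Now open and descend onto the handle bar.

```bash
python3 -m crank '1 3.1 -.11 0 0 0 .02;1 3.1 -.11 0 0 0 0;1 3.1 -.11 0 0 0 0;1 3.1 -.11 0 0 0 0;1 0 0 0 0 0 0;1 0 0 2.5 0 0 0;1 0 0 2.5 0 0 0;1 0 0 2.5 0 0 0;1 0 0 2.5 0 0 0;1 0 0 2.5 0 0 0' 30 && python3 -m crank '1 0 0 .2 0 0 0;1 0 0 0 0 0 0;1 0 0 0 0 0 0'
```

```text
clock: 5.83
eef_pos: [0.5822, 0.0018, 0.1292]
orientation: [3.141, 0.004, -0.021]
contact_force: [1.3, 0.1, 0.5]
gripper_width: 0.0854
grasp_force: 0.0
clock: 6.08
eef_pos: [0.5836, 0.0023, 0.131]
orientation: [3.141, -0.0, -0.02]
contact_force: [1.1, -0.3, 0.9]
gripper_width: 0.0854
grasp_force: 0.0
```

```bash
python3 -m crank '1 -.1 -.25 .1 0 0 0;-1 0 0 0 0 0 0;-1 0 0 0 0 0 0;-1 0 0 0 0 0 0;-1 0 0 0 0 0 0;-1 0 0 0 0 0 0;-1 0 0 0 0 0 0;-1 0 0 0 0 0 0' 40
```

```text
clock: 6.75
eef_pos: [0.5819, 0.0041, 0.1299]
orientation: [3.139, 0.0, -0.02]
contact_force: [0.4, -5.2, 2.0]
gripper_width: 0.0134
grasp_force: 40.7
```

```bash
python3 -m crank '-1 0 0 0 0 0 .03;-1 0 0 0 0 0 .06;-1 0 0 0 0 0 .07;-1 0 0 0 0 0 .07;-1 0 0 0 0 0 .07;-1 0 0 0 0 0 .07;-1 0 0 0 0 0 .07;-1 0 0 0 0 0 .07;-1 0 0 0 0 0 .06;-1 0 0 0 0 0 .04' && python3 -m crank '-1 0 0 0 0 0 .03;-1 0 0 0 0 0 .016;-1 0 0 0 0 0 0;-1 0 0 0 0 0 0'; python3 m.py w4
python3 - <<'E'
from h import *
for n in("top","scene"):
    p,d=cams.read_camera(n);np.savez(f"pics/{n}4.npz",p=p,d=d);X=cloud(cam(n),d);h=hsv(p)
    for c,a,l in blobs(((h[...,0]<5)|(h[...,0]>175))&(h[...,1]>170)&(h[...,2]>150)&(abs(X[...,0]-.55)<.2)&(abs(X[...,1])<.2),10): print(n,c,a,plane(cam(n),c,.086).round(4))
    a,b,u,v=(150,280,230,430) if n=="top" else (150,280,230,430)
    cv2.imwrite(f"pics/{n}4.png",cv2.resize(p[a:b,u:v,::-1],None,fx=4,fy=4,interpolation=cv2.INTER_CUBIC))
E
```

```text
clock: 7.58
eef_pos: [0.5819, 0.0039, 0.1299]
orientation: [3.14, -0.001, -0.633]
contact_force: [-0.3, -5.8, 1.8]
gripper_width: 0.0133
grasp_force: 40.7
clock: 7.92
eef_pos: [0.5819, 0.0039, 0.1299]
orientation: [3.14, -0.001, -0.676]
contact_force: [-0.4, -4.6, 0.5]
gripper_width: 0.0135
grasp_force: 40.7
red (np.float64(625.5), np.float64(227.2)) 1989 [ 0.4796 -0.1333] 0.0958 156.51
red (np.float64(415.1), np.float64(302.9)) 403 [ 0.5057 -0.0124] 0.086 -125.15
yel (np.float64(451.0), np.float64(309.1)) 208 [ 0.4199 -0.0206] 0.0071 -157.65
[0.58190261 0.00393404 0.12989892] [ 3.13971028e+00 -1.40125077e-03 -6.76165784e-01]
top (np.float64(315.8), np.float64(215.6)) 118 [ 0.4936 -0.0046  0.086 ]
top (np.float64(362.5), np.float64(223.2)) 200 [ 0.4704 -0.147   0.086 ]
scene (np.float64(315.1), np.float64(196.5)) 103 [ 0.4973 -0.0057  0.086 ]
scene (np.float64(259.7), np.float64(201.2)) 238 [ 0.4662 -0.1472  0.086 ]
```

View pics/top4.png

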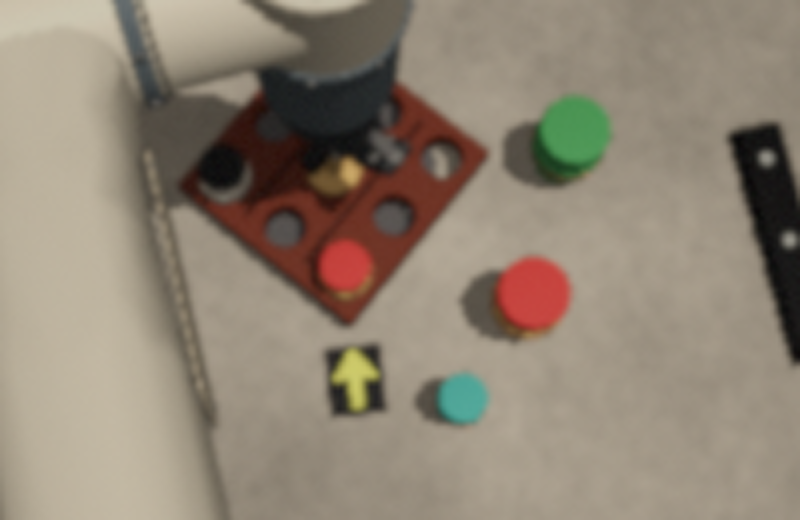

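View pics/w4.png

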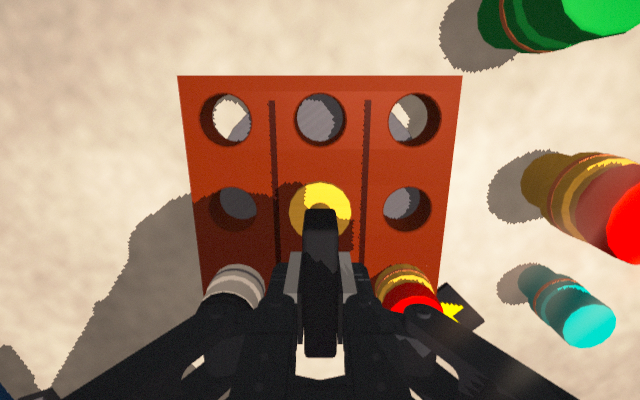

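The crop shows the red cap at (345,265) in line between the column and the arrow at (355,380). Measured cap position is (0.494,-0.0046), against a target of (0.4945,-0.0045). Both eyepieces are seated, and the grip on the handle is steady at 40 N. Handing in.

```bash
python3 -c "
from plant import bot
print(bot.close_job())"
```

```text
the job is handed in; nothing more can be done
None
```

I pressed the red dust cap fully home and turned the stand about 38° so the brass eyepiece lines up with the yellow arrow; the fingers still grip the handle to hold it there, and the job is handed in (no verdict came back).

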